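# Press the end cap onto an instrument case with a trigger clamp, then release

### The arm

A 6-joint arm with a two-finger parallel gripper is mounted at the origin on a cart in front of the work surface, level with it; the furniture and walls round the work are solid. World frame = base frame: x ahead of the robot, y to its left, z up, the work surface at z = 0. Lengths are in m, angles in degrees, forces in N, time in s.
With the tool pointing down it reaches from about 0.4 to 0.825 m from the base axis. Payload 7 kg.
Tool frame: the origin (TCP) lies between the finger pads; the fingertips stand 19 mm ahead of it and the grasp point (between the pads) is the TCP; z points along the fingers, y is the line along which they close (so a half turn about z gives the same grasp; the last joint's range is limited). The gripper opens to 88 mm and grips with 3 to 60 N. Pads are 19 mm wide; open, the fingers measure 130 mm over their backs; the gripper's body (78 mm by 193 mm) begins 47 mm behind the grasp point.
Start: joints at [81.595, 20.546, 0.682, 0, -70.136, -16.507], TCP at [0.284, 0.612, 0.246] pointing down, gripper open.
Joint ranges: [-176.03, 176.03], [-82.01, 121.73], [-58.28, 71.71], [-173.87, 95.51], [-174.79, -0.11], [-173.66, 173.66]. Speed limits (degrees/s): [136.94, 136.94, 172.46, 180, 180, 180].

### API

Orientations are given as [roll, pitch, yaw] about the fixed x, y, z axes, in that order (R = Rz(yaw) Ry(pitch) Rx(roll)).
In Python, from plant import r gives the robot as it stands. The module is installed in compiled form; this text tells all that it offers.
- The arm moves only by the shell command python3 -m pendant 'ROWS' [OPENING] [FORCE]. ROWS is JSON, a list of rows, each a list of 6 numbers: the shift along the tool's x, y, z in mm, then the turn, a rotation vector about the tool's x, y, z in rad. In form: [[tx, ty, tz, wx, wy, wz], ...]. A call has 1 to 20 rows; each row is the pose to reach, as a shift and turn from the pose commanded when the call began, along the tool's axes at that moment; what a row does not reach only later rows make up. A row lasts 1/8 s, in which the tool goes at most 62.5 mm and 10.7 degrees, less where a joint would pass 70% of its speed; a pose out of reach is approached as far as the arm can. A call with a gripper value outside its range is refused whole. OPENING is the finger opening in mm, from 0 to 87.6, set as the call begins (- or left out, the last holds). The fingers move at their own pace and stop on an object; FORCE is the grip in N (left out, the last holds). Time passes only in rows, so rows that repeat a pose let the fingers close. It gives the time, the measured TCP pose, the force, the opening and the grip force at its end, in the units of the state.
- r.get_state(): the state, without advancing time (a new reading comes with each control period).
- r.capture(name): name is "side" or "top" or "wrist"; returns the picture (420x560x3 uint8, red, green, blue); there is no depth.
- r.camera_params(name): a dict with "mtx" (3x3 intrinsics, pixels), "rvec" (rotation vector, rad) and "tvec" (3), from world to camera coordinates, as OpenCV has them; the wrist camera has in their place "mount" (4x4, takes a point from camera to tool coordinates, whose origin is the TCP and whose axes are the flange's). Camera axes: x right, y down, z forward; pixel columns grow to the right and rows downward; lengths in m; the calibration is good to about 2 mm. A picture is of the moment at which its call begins: read the wrist's pose just before it. camera_params takes no time and is no camera call.
- r.close_job(): hands the job in; it is judged then, once.
The state is a dict: "time_s": time; "joints": joint angles; "qd": joint speeds; "joint_torque": joint torques, N m; "tcp_pos": TCP position; "eef_rot": TCP orientation; "contact_force": force on the tool from outside, world axes, zero at the start; "moment": the same for the moment, N m; "gripper_width": finger opening in m; "gripper_force": force on a finger pad.
Only numpy, scipy, OpenCV 4.12 (cv2) and the standard library are available. Lean on these libraries where they do the work, as an engineer would, in place of code of your own. Each camera call takes 0.05 s, during which the arm holds its last target. There are 200 camera calls.

### The job

Set the small aluminium case in the bed of the bench clamp with its loose end cap facing the moving jaw, and let go of it. Then squeeze the clamp's orange trigger again and again to walk the jaw onto the cap and press it fully home, feeling the force: the case is thin, so never press with more than about 35 N at the jaw. Then press the red release tab so that the jaw springs all the way back, leaving the case in the bed; move the jaw only by trigger and tab, not by hand, and leave the tape roll, meter and jar where they are.

Things in the scene. Friction and masses are not known exactly. Their poses are not given: they have to be found in the camera images.
- clamp: Trigger clamp on a plywood base 76x260x8 mm fixed to the desk. Origin: centre of the base's underside, z up. y runs along the bar from the black housing (y -92..-25 mm, x -22..36, top z 48) to the fixed anvil (face y=+108, 44 wide, top z 46); the jaw walks to +y. Trigger and grip stick out to -x (robot side). All clamp coordinates in these notes are mm in this frame.
- jaw: Moving jaw: black block 44 mm wide, top z 47, with orange pad, on a toothed bar. Origin: centre of the pad's face. Open: face at clamp y=10; starts there or 5 mm further; can walk 46 mm. A 3 N spring pulls it open, but a ratchet with 5 mm teeth holds it where it was walked to until the tab is pressed (it may settle back up to 5 mm when the trigger is let go).
- trigger (a joint): Trigger angle: 0 = sprung out, 0.37 rad = fully squeezed towards the grip (clamp +y). Vertical pivot at clamp (30,-70). After about 0.08 rad idle it drives the jaw 40 mm per rad: 10 mm per full squeeze, 5 or none for a partial or snatched one; let it come back to 0 (about 0.5 s) between squeezes. Its spring takes 3.3 to 4.4 N at the squeeze point; push beyond that reaches the jaw times 1.9, less 3 N.
- trigger_pad (a point): Squeeze point on the outer (-y) face of the orange trigger paddle, 77 mm from its pivot, mid-height (30 mm above the desk). Paddle 6 mm thick, 34 mm tall (z 13..47), free between clamp x -69 and -24. At rest the point is at clamp (-46,-86), fully squeezed at (-46,-58).
- grip_pad (a point): Outer (+y) face of the fixed black and orange grip: clamp (-46,-39,30). Grip: clamp y -48..-39, x -76..-22, z 12..48. Trigger face to grip face: 47 mm at rest, 19 mm squeezed. The grip cannot move, so fingers that close evenly make the full stroke only if centred on the squeezed pair, clamp y -49.
- tab_top (a point): Middle of the top of the red release tab (24x22 mm), 60 mm above the desk, behind and over the housing's end at clamp (0,-99). A rocker: pushed straight down with 1 to 2 N it sinks 9 mm to a stop, sliding up to 5 mm to clamp -y; from about 7 mm down the jaw is free and springs open within half a second. It rises by itself.
- bed (a point): Where the centre of the case's underside goes: middle of the bed, clamp (0,72,8), 8 mm short of touching the anvil. Two aluminium guide rails flank the bed: inner faces at x=+-24, outer +-30, tops z 16, y 24..104.
- case: Loose aluminium instrument case with a blue top plate, 0.12 to 0.22 kg: body 40 (x) x 56 (y) x 34 (z) mm. Origin: centre of the aluminium body's underside, z up. Its y axis points away from the cap; in the bed it must point the same way as the clamp's y. Grip it by its +-x sides.
- cap_face (a point): Centre of the outer face of the black end cap (39x33 mm) at the case's -y end, 17 mm above its underside. The flange is 5 mm thick. It starts 6 to 9 mm proud (case y -39..-42 mm) and is home when the flange meets the aluminium (case y -33). It slides in at about 8 N, stays where it is pressed to, and stops dead at home.
- tape: Roll of amber tape lying flat, 91 mm across, 20 mm high, loose; origin at the centre of its underside. Leave it alone.
- meter: Black and orange multimeter, 140 x 70 x 43 mm, loose; origin at the centre of its underside. Leave it alone.
- jar: White glue jar with black lid, 38 mm across, 50 mm high, loose; origin at the centre of its underside. Leave it alone.
Things that resemble listed ones, but are neither listed nor needed, are in the scene too. Leave any purple look-alike of the case alone.

How it is judged (in metres and radians):
On the way, in this order (a step that is already met when the one before it is completed fails the run):
1. the case stands in the bed between the rails, cap towards the jaw and still proud, let go (x of case in the frame of clamp between -0.007 and 0.007 m and y of case in the frame of clamp between 0.056 and 0.084 m and z of case in the frame of clamp between 0.004 and 0.011 m and y of cap_face in the frame of clamp below 0.06 m and angle between case's own z axis and vertical below 0.08 rad and y of cap_face in the frame of case below -0.037 m and contact force between the fingers and case below 0.2 N), for 0.2 s.
2. the jaw, driven by the squeezed trigger, presses the cap home (within 1.5 mm) (x of case in the frame of clamp between -0.007 and 0.007 m and y of case in the frame of clamp between 0.056 and 0.084 m and z of case in the frame of clamp between 0.004 and 0.011 m and y of cap_face in the frame of clamp below 0.06 m and angle between case's own z axis and vertical below 0.08 rad and y of cap_face in the frame of case above -0.0345 m and contact force between jaw and case above 3 N and value of joint trigger above 0.05 rad), for 0.1 s.
At the end, for the whole second after the job is handed in: The case stands level in the bed between the rails (centre within 7 mm of the bed's middle line, 56 to 84 mm along the clamp), cap towards the jaw and home to within 1.5 mm; the jaw is back within 3 mm of fully open, the trigger is out, and all is at rest (x of case in the frame of clamp between -0.007 and 0.007 m and y of case in the frame of clamp between 0.056 and 0.084 m and z of case in the frame of clamp between 0.004 and 0.011 m and y of cap_face in the frame of clamp below 0.06 m and angle between case's own z axis and vertical below 0.08 rad and y of cap_face in the frame of case above -0.0345 m and y of jaw in the frame of clamp below 0.013 m and value of joint trigger below 0.05 rad and linear speed of case below 0.02 m/s); the robot touches nothing.
It fails at once if the jaw presses on the case with more than 35 N (contact force between jaw and case above 35 N).
It fails at once if the robot pushes the jaw itself (over 5 N) (contact force between any of the fingers, the arm and jaw above 5 N).
It fails at once if the tape, meter or jar is moved more than 30 mm (distance of any of tape, meter, jar from where it was at the start of the episode above 0.03 m).
It also fails if it takes over 72 s, if anything falls off the work surface, if the arm or the gripper's body presses on something with over 40 N, if the wrist force passes 120 N, or if a joint passes its speed limit or range.

## Working session

There is one attempt and no reset: what is moved stays moved. The work goes in short steps, Python scripts to look and compute and a shell command to move; the robot and the scene stay as the last step left them, time stands still between calls to the robot, and variables do not carry over. Pictures are saved under pics/ and viewed, at most 10 in all, crops included, and the job is handed in when it is done.

```bash
mkdir -p pics; cat > h.py <<'E'
import numpy as np, cv2
from plant import r
def ray(cam,uv):
    p=r.camera_params(cam);K=np.array(p["mtx"])
    R=cv2.Rodrigues(np.array(p["rvec"],float))[0];t=np.array(p["tvec"],float).ravel()
    d=R.T@np.linalg.inv(K)@np.array([uv[0],uv[1],1.]);return -R.T@t,d
def onz(cam,uv,z):
    c,d=ray(cam,uv);return c+d*(z-c[2])/d[2]
def proj(cam,X):
    p=r.camera_params(cam)
    return cv2.projectPoints(np.array(X,float).reshape(-1,3),np.array(p["rvec"],float),np.array(p["tvec"],float),np.array(p["mtx"],float),None)[0].reshape(-1,2)
def save(name,f,crop=None,s=1):
    im=r.capture(name)[:,:,::-1].copy()
    cv2.imwrite(f"pics/raw_{f}.png",im)
    if crop: im=im[crop[1]:crop[3],crop[0]:crop[2]]
    cv2.imwrite(f"pics/{f}.png",cv2.resize(im,None,fx=s,fy=s,interpolation=cv2.INTER_CUBIC))
E
python3 - <<'E'
from h import *
save("top","top0",s=1.42);save("side","side0",s=1.42)
for c in("top","side"):print(c,ray(c,(280,210)),r.camera_params(c)["mtx"])
print(r.camera_params("wrist"))
print(r.get_state())
E
```

```text
top (array([ 0.26077253, -0.08928367,  1.45367539]), array([ 0.16808019, -0.00960129, -0.98587195])) [[491.46412266   0.         273.95813796]
 [  0.         491.46412266 204.27890101]
 [  0.           0.           1.        ]]
side (array([ 0.00310076, -1.4191235 ,  0.67050216]), array([ 0.3344129 ,  0.86597477, -0.37197044])) [[500.69223772   0.         279.5591424 ]
 [  0.         500.69223772 215.1431607 ]
 [  0.           0.           1.        ]]
{'mtx': array([[294.30741075,   0.        , 279.04836225],
       [  0.        , 294.30741075, 211.23243878],
       [  0.        ,   0.        ,   1.        ]]), 'mount': array([[ 3.07787685e-04, -9.51426385e-01, -3.07876176e-01,
         8.30567759e-02],
       [ 9.99999838e-01,  1.45710100e-04,  5.49426083e-04,
         6.86411538e-04],
       [-4.77877804e-04, -3.07876295e-01,  9.51426276e-01,
        -1.39449432e-01],
       [ 0.00000000e+00,  0.00000000e+00,  0.00000000e+00,
         1.00000000e+00]])}
{'time_s': 0.1, 'joints': array([ 8.15937233e+01,  2.05857414e+01,  6.39025072e-01, -1.72836969e-02,
       -7.01384567e+01, -1.65066581e+01]), 'qd': array([ 0.02956521, -0.13134715,  0.05539197,  0.0171647 , -0.02810611,
       -0.02992633]), 'joint_torque': array([-1.73969620e-03, -5.84164524e+01,  2.93752992e+01,  7.01555908e+00,
        1.01694156e-02, -4.29985289e-05]), 'tcp_pos': array([0.28418979, 0.61178986, 0.24473577]), 'eef_rot': array([ 1.79913720e+02, -8.62288241e-03, -2.49188126e+01]), 'contact_force': array([ 0.45065369, -0.8059974 , -0.06916231]), 'moment': array([ 0.02929897,  0.05230994, -0.00269936]), 'gripper_force': 0.0, 'gripper_width': 0.08789505426816062}
```

View pics/top0.png

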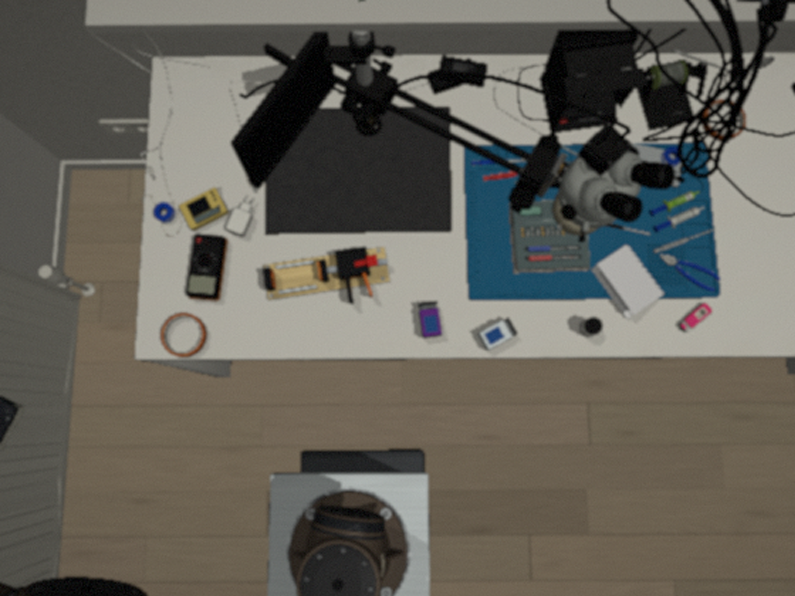

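View pics/side0.png

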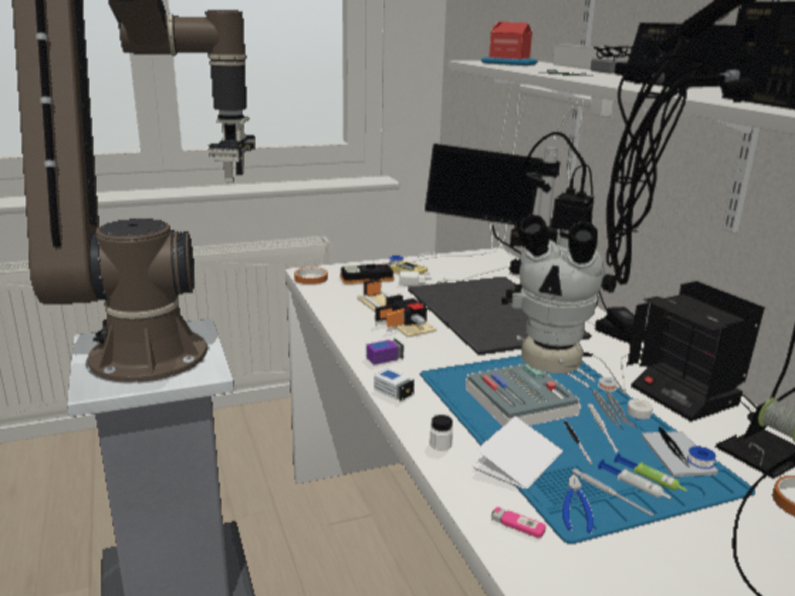

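The top view shows the clamp with its housing at (352,262), anvil at (268,278), red tab at (365,262) and trigger at about (365,290), in enlarged pixels. The two case candidates are the white/aluminium one with a blue plate at (497,334) and the purple one at (430,320). The first fits the description; its black cap is on the right (-y) side.

```bash
python3 - <<'E'
from h import *
s=1.42
im=cv2.imread("pics/raw_top0.png");hsv=cv2.cvtColor(im,cv2.COLOR_BGR2HSV)
def blob(lo,hi,box):
    m=cv2.inRange(hsv,lo,hi);k=np.zeros_like(m);k[box[1]:box[3],box[0]:box[2]]=1;m*=k
    c=max(cv2.findContours(m,0,2)[0],key=cv2.contourArea);return cv2.minAreaRect(c)
b=blob((95,80,50),(125,255,255),(330,215,370,255));print("blue",b,onz("top",b[0],.035))
t=blob((0,150,90),(8,255,255),(240,170,275,205));print("tab",t,onz("top",t[0],.06))
for n,p,z in(("anvil",(268,278),.046),("basefarR",(389,283),.008),("nearL",(270,299),.008),("farR",(386,248),.008),("farL",(265,268),.008),("caseC",(497,334),.03),("jar",(592,326),.05),("meter",(207,268),.04)):
    print(n,onz("top",np.array(p)/s,z).round(3))
a=cv2.imread("pics/raw_top0.png")
A=cv2.resize(a[205:260,285:375],None,fx=6,fy=6,interpolation=2);B=cv2.resize(a[165:220,180:285],None,fx=6,fy=6,interpolation=2)
W=640;C=np.zeros((660,W,3),np.uint8);C[:330,:540]=A;C[330:,:630]=B
cv2.imwrite("pics/crop1.png",C[:600])
E
```

```text
blue ((347.5000305175781, 236.00003051757812), (7.602630138397217, 9.838699340820312), 63.43495178222656) [ 0.42507972 -0.29818776  0.035     ]
tab ((257.0, 183.5), (7.0, 14.0), 90.0) [ 0.57685822 -0.03660524  0.06      ]
anvil [0.544 0.163 0.046]
basefarR [ 0.54  -0.085  0.008]
nearL [0.507 0.165 0.008]
farR [ 0.616 -0.079  0.008]
farL [0.574 0.177 0.008]
caseC [ 0.428 -0.306  0.03 ]
jar [ 0.441 -0.496  0.05 ]
meter [0.568 0.292 0.04 ]
```

View pics/crop1.png

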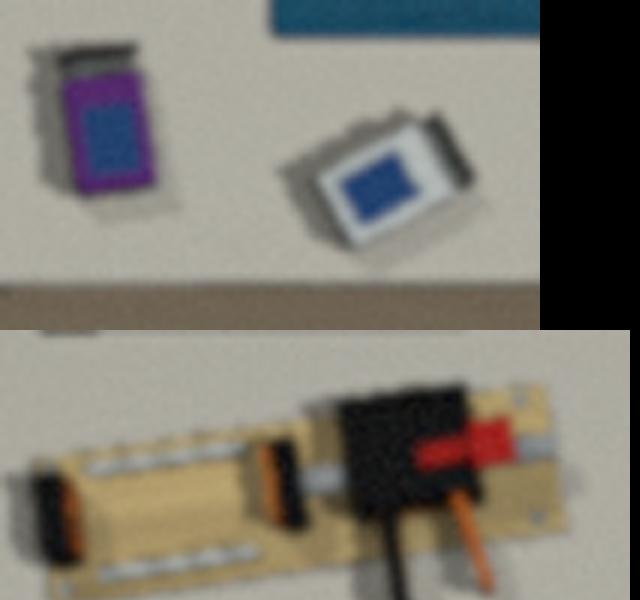

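The crop confirms it: the aluminium case with the blue plate is the right one, with its cap at the upper right. The clamp's yaw is about +8.4° and the case's about +32°. I'll go over the clamp first for a close look, then on to the case.

```bash
cat >> h.py <<'E'
from scipy.spatial.transform import Rotation as Ro
def T():
    s=r.get_state();return Ro.from_euler("xyz",s["eef_rot"],degrees=True).as_matrix(),np.array(s["tcp_pos"])
def go(x,y,z,yaw):
    R,p=T();G=Ro.from_euler("xyz",[180,0,yaw],degrees=True).as_matrix()
    w=Ro.from_matrix(R.T@G).as_rotvec()
    print("row",(1000*R.T@(np.array([x,y,z])-p)).round(1),w.round(4))
def wonz(uv,z,R,p):
    P=r.camera_params("wrist");M=np.array(P["mount"]);d=R@M[:3,:3]@np.linalg.inv(P["mtx"])@np.array([uv[0],uv[1],1.])
    c=R@M[:3,3]+p;return c+d*(z-c[2])/d[2]
def wcap(f,**k):
    R,p=T();save("wrist",f,**k);np.savez(f"pics/{f}.npz",R=R,p=p)
def clampT(c,yaw,q):
    a=np.radians(yaw);q=np.array(q)/1000;return np.array([c[0]+np.cos(a)*q[0]-np.sin(a)*q[1],c[1]+np.sin(a)*q[0]+np.cos(a)*q[1],q[2]])
E
python3 -c "
from h import *
go(.555,.05,.25,-81.5)"
```

```text
row [482.3 395.4  -4.6] [ 1.300e-03 -9.000e-04  9.875e-01]
```

```bash
python3 -m pendant '[[482,395,-5,0,0,0.9875],[482,395,-5,0,0,0.9875],[482,395,-5,0,0,0.9875],[482,395,-5,0,0,0.9875],[482,395,-5,0,0,0.9875],[482,395,-5,0,0,0.9875],[482,395,-5,0,0,0.9875],[482,395,-5,0,0,0.9875],[482,395,-5,0,0,0.9875],[482,395,-5,0,0,0.9875],[482,395,-5,0,0,0.9875],[482,395,-5,0,0,0.9875],[482,395,-5,0,0,0.9875],[482,395,-5,0,0,0.9875]]'
python3 - <<'E'
from h import *
wcap("w1",s=1.42)
go(.428,-.302,.17,-58)
E
```

```text
time_s: 1.85
tcp_pos: [0.5548, 0.0521, 0.2507]
eef_rot: [-180.0, 0.0, -81.4]
contact_force: [-0.7, -0.9, -0.3]
gripper_width: 0.0878
gripper_force: 0.0
row [331.  178.5  80.6] [-4.000e-04  1.000e-04 -4.082e-01]
```

View pics/w1.png

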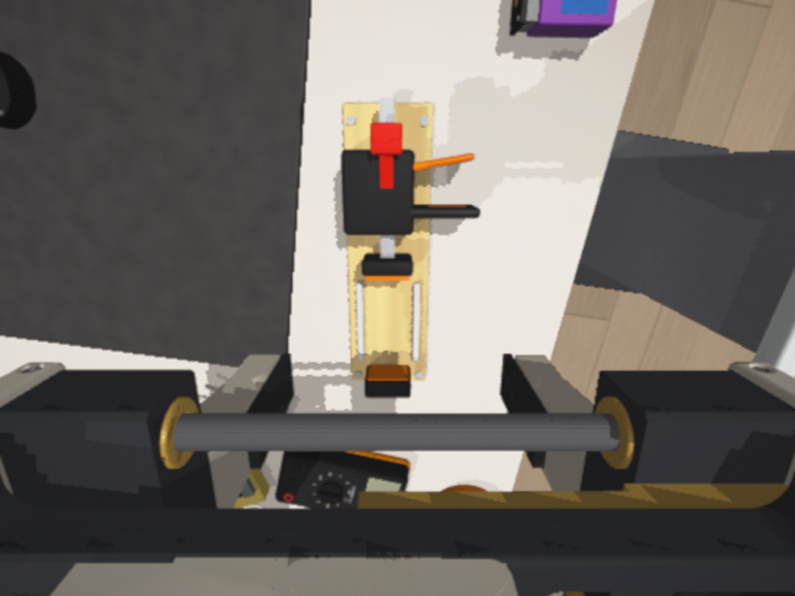

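The wrist view shows the clamp nearly upright: base corners at (343,102), (433,103), (426,379), (352,380), the red tab at (386,138), the jaw's pad edge at y≈278 and the rails at x≈361 and 416 (enlarged pixels).

```bash
python3 -m pendant '[[331,178,80,0,0,-0.408],[331,178,80,0,0,-0.408],[331,178,80,0,0,-0.408],[331,178,80,0,0,-0.408],[331,178,80,0,0,-0.408],[331,178,80,0,0,-0.408],[331,178,80,0,0,-0.408],[331,178,80,0,0,-0.408],[331,178,80,0,0,-0.408],[331,178,80,0,0,-0.408]]'
python3 - <<'E'
from h import *
wcap("w2",s=1.42)
d=np.load("pics/w1.npz");R,p=d["R"],d["p"];f=lambda u,v,z:wonz((u/1.42,v/1.42),z,R,p)
im=cv2.imread("pics/raw_w1.png");hsv=cv2.cvtColor(im,cv2.COLOR_BGR2HSV)
m=cv2.inRange(hsv,(18,60,120),(32,255,255));m[:60]=0;m[280:]=0;m[:,:235]=0;m[:,310:]=0
x,y,w,h=cv2.boundingRect(cv2.findNonZero(m));print("ply",x,y,w,h)
C=np.array([f(*q,.008) for q in((343,102),(433,103),(426,379),(352,380))]);print(C.round(4))
c=C.mean(0);ax=(C[2]+C[3]-C[0]-C[1])/2;print("centre",c,"len",np.linalg.norm(ax),"yaw",np.degrees(np.arctan2(-ax[0],ax[1])))
yaw=np.degrees(np.arctan2(-ax[0],ax[1]));print("widths",np.linalg.norm(C[0]-C[1]),np.linalg.norm(C[2]-C[3]))
a=np.radians(yaw);loc=lambda q:((np.array([[np.cos(a),np.sin(a)],[-np.sin(a),np.cos(a)]])@(q-c)[:2])*1000).round(1)
t=cv2.inRange(hsv,(0,170,90),(6,255,255));t[200:]=0
x,y,w,h=cv2.boundingRect(cv2.findNonZero(t));print("red",x,y,w,h)
for n,u,v,z in(("tab c",386,138,.06),("railL",361,282,.016),("railL2",361,357,.016),("railR",416.5,282,.016),("railR2",416.5,357,.016),("jaw top edge",386,275,.047),("anvil top",388,379,.046),("trigtip",472,156,.047),("griptip",478,211,.048),("housing TL",343,150,.048),("housing BR",413,235,.048)):print(n,loc(f(u,v,z)))
E
```

```text
time_s: 3.15
tcp_pos: [0.4289, -0.3017, 0.171]
eef_rot: [-180.0, -0.0, -58.0]
contact_force: [-0.5, 0.5, -0.2]
gripper_width: 0.0877
gripper_force: 0.0
ply 241 72 64 196
[[ 0.6174 -0.0733  0.008 ]
 [ 0.5432 -0.0838  0.008 ]
 [ 0.5047  0.1709  0.008 ]
 [ 0.5794  0.1834  0.008 ]]
centre [0.56118251 0.04928502 0.008     ] len 0.25858537376839286 yaw 8.506641190327624
widths 0.07502190028436913 0.07578353704800865
red 261 86 23 47
tab c [  0.7 -98.7]
railL [25.5 23.6]
railL2 [ 27.3 100.2]
railR [-26.   23.5]
railR2 [-27.3 100.1]
jaw top edge [1.5 8.9]
anvil top [  0.2 108. ]
trigtip [-65.7 -86.5]
griptip [-72.8 -44.6]
housing TL [ 34.1 -90.7]
housing BR [-20.8 -25.2]
```

View pics/w2.png

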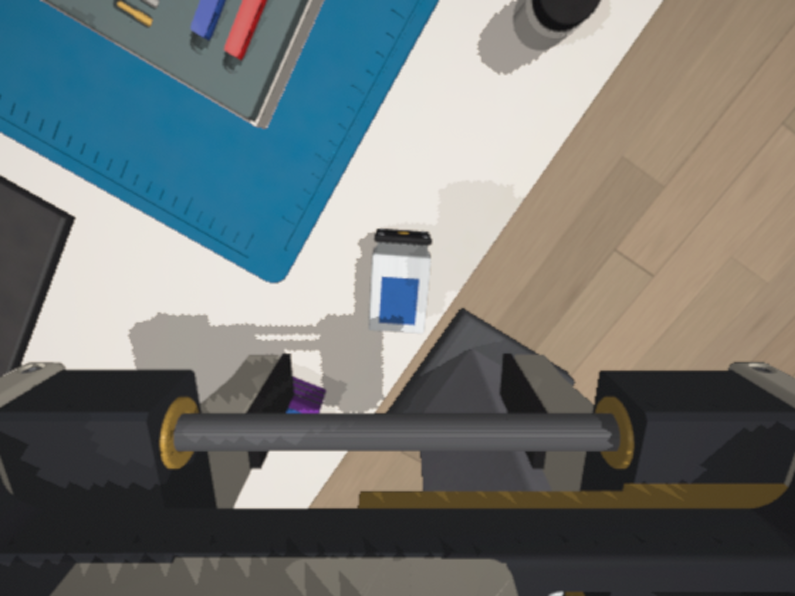

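The wrist view shows the case at (400,285): blue plate (399,300), black cap at (403,237), far edge corners near (369,331) and (424,333). The purple one is well to the left, partly behind a finger.

```bash
python3 - <<'E'
from h import *
d=np.load("pics/w2.npz");R,p=d["R"],d["p"]
im=cv2.imread("pics/raw_w2.png");hsv=cv2.cvtColor(im,cv2.COLOR_BGR2HSV)
m=cv2.inRange(hsv,(100,130,80),(125,255,255));k=np.zeros_like(m);k[185:240,250:310]=1
b=cv2.minAreaRect(max(cv2.findContours(m*k,0,2)[0],key=cv2.contourArea));bx=cv2.boxPoints(b)
P=np.array([wonz(q+.5,.035,R,p) for q in bx]);print("blue px",b);print(P.round(4),P.mean(0))
print(np.linalg.norm(P[0]-P[1]),np.linalg.norm(P[1]-P[2]))
for e in(P[1]-P[0],P[2]-P[1]):print(np.degrees(np.arctan2(e[1],e[0])))
f=lambda u,v,z:wonz((u/1.42,v/1.42),z,R,p)
L,Rr=f(369,331,.034),f(424,333,.034);capL,capR=f(376,230,.033),f(431,232,.033);cbL,cbR=f(374,250,.034),f(429,250,.034)
print("far",L,Rr,np.linalg.norm(L-Rr),"cap",capL,capR,np.linalg.norm(capL-capR))
far=(L+Rr)/2;cap=(capL+capR)/2;ax=far-cap;print("len",np.linalg.norm(ax),"yaw",np.degrees(np.arctan2(-ax[0],ax[1])),"body c",far-ax/np.linalg.norm(ax)*.028)
E=cv2.resize(im[150:245,245:320],None,fx=6,fy=6,interpolation=2);cv2.imwrite("pics/crop2.png",E)
E
```

```text
blue px ((280.3813171386719, 211.3988494873047), (24.639423370361328, 30.939632415771484), 3.5763344764709473)
[[ 0.4263 -0.278   0.035 ]
 [ 0.4413 -0.3063  0.035 ]
 [ 0.4203 -0.3176  0.035 ]
 [ 0.4045 -0.2897  0.035 ]] [ 0.42307319 -0.29787897  0.035     ]
0.03199361132104483 0.02385838967606828
-62.005766781781546
-151.68192779978418
far [ 0.42907263 -0.26747693  0.034     ] [ 0.39501332 -0.2869576   0.034     ] 0.039236884520663935 cap [ 0.46192907 -0.33133826  0.033     ] [ 0.43032714 -0.34953982  0.033     ] 0.036468877906239414
len 0.07183166692383061 yaw 28.33070124311933 body c [ 0.42532937 -0.30186113  0.0336102 ]
```

View pics/crop2.png

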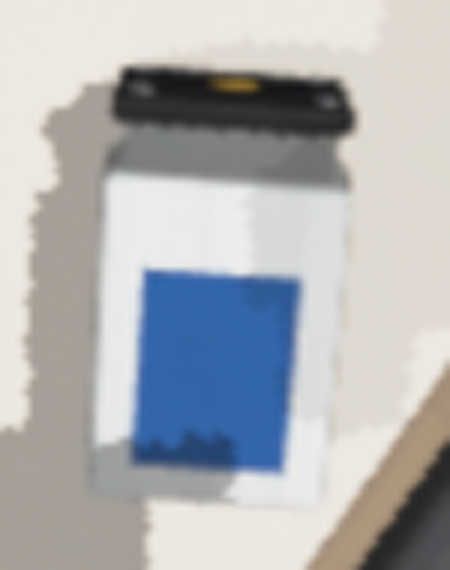

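The enlarged crop confirms it: white body with top corners at crop (105,175), (350,187), (323,505), (92,495), blue plate, and a proud black cap at the top end.

```bash
python3 - <<'E'
from h import *
d=np.load("pics/w2.npz");R,p=d["R"],d["p"]
Q=np.array([wonz((245+u/6,150+v/6),.034,R,p) for u,v in((105,175),(350,187),(323,505),(92,495))])
ax=(Q[2]+Q[3]-Q[0]-Q[1])/2;yaw=np.degrees(np.arctan2(-ax[0],ax[1]));c=Q.mean(0)
print(c,np.linalg.norm(ax),np.linalg.norm(Q[0]-Q[1]),np.linalg.norm(Q[2]-Q[3]),yaw)
go(c[0],c[1],.031,yaw-90)
print(onz("top",np.array((430,320))/1.42,.034))
E
```

```text
[ 0.42515737 -0.30184997  0.034     ] 0.05474532092109015 0.03904115608578143 0.03899415390261938 28.717957919945146
row [ -2.    3.2 140. ] [-0.0006 -0.0006  0.0572]
[ 0.45707016 -0.16924048  0.034     ]
```

```bash
python3 -m pendant '[[-2,3,50,0,0,0.055],[-2,3,90,0,0,0.055],[-2,3,115,0,0,0.055],[-2,3,130,0,0,0.055],[-2,3,140,0,0,0.055],[-2,3,140,0,0,0.055]]' 87 15
python3 -m pendant '[[0,0,0,0,0,0],[0,0,0,0,0,0],[0,0,0,0,0,0],[0,0,0,0,0,0],[0,0,0,0,0,0],[0,0,0,0,0,0]]' 30 15
```

```text
time_s: 3.95
tcp_pos: [0.4246, -0.3026, 0.0305]
eef_rot: [180.0, 0.0, -61.2]
contact_force: [-0.0, 0.6, -0.5]
gripper_width: 0.0873
gripper_force: 0.0
time_s: 4.7
tcp_pos: [0.4247, -0.3028, 0.0307]
eef_rot: [-180.0, -0.0, -61.3]
contact_force: [-0.2, 0.6, 2.2]
gripper_width: 0.0397
gripper_force: 15.0
```

```bash
python3 -m pendant '[[0,0,-30,0,0,0],[0,0,-70,0,0,0],[0,0,-110,0,0,0],[0,0,-119,0,0,0],[0,0,-119,0,0,0]]'
python3 - <<'E'
from h import *
c=(.5612,.0493);t=clampT(c,8.5,(0,73,0));print(t);go(t[0],t[1],.12,-81.5)
E
```

```text
time_s: 5.32
tcp_pos: [0.4243, -0.3025, 0.1495]
eef_rot: [-180.0, -0.0, -61.3]
contact_force: [-1.1, 0.4, -2.3]
gripper_width: 0.04
gripper_force: 15.0
[0.55040991 0.12149816 0.        ]
row [-311.3 -314.3   29.7] [-0.0007 -0.      0.3528]
```

```bash
python3 -m pendant '[[-40,-40,0,0,0,0.05],[-85,-85,0,0,0,0.1],[-130,-130,10,0,0,0.15],[-175,-175,20,0,0,0.2],[-220,-220,30,0,0,0.25],[-260,-262,30,0,0,0.3],[-290,-293,30,0,0,0.353],[-311,-314,30,0,0,0.353],[-311,-314,30,0,0,0.353],[-311,-314,30,0,0,0.353],[-311,-314,30,0,0,0.353]]'
python3 - <<'E'
from h import *
wcap("w3",s=1.42)
t=clampT((.5612,.0493),8.5,(0,73,0));go(t[0],t[1],.0395,-81.5)
E
```

```text
time_s: 6.7
tcp_pos: [0.5496, 0.1199, 0.1189]
eef_rot: [179.9, -0.0, -81.5]
contact_force: [-0.4, -0.4, -1.0]
gripper_width: 0.0399
gripper_force: 15.0
row [-1.4 -0.8 79.7] [ 0.0007 -0.0002 -0.001 ]
```

View pics/w3.png

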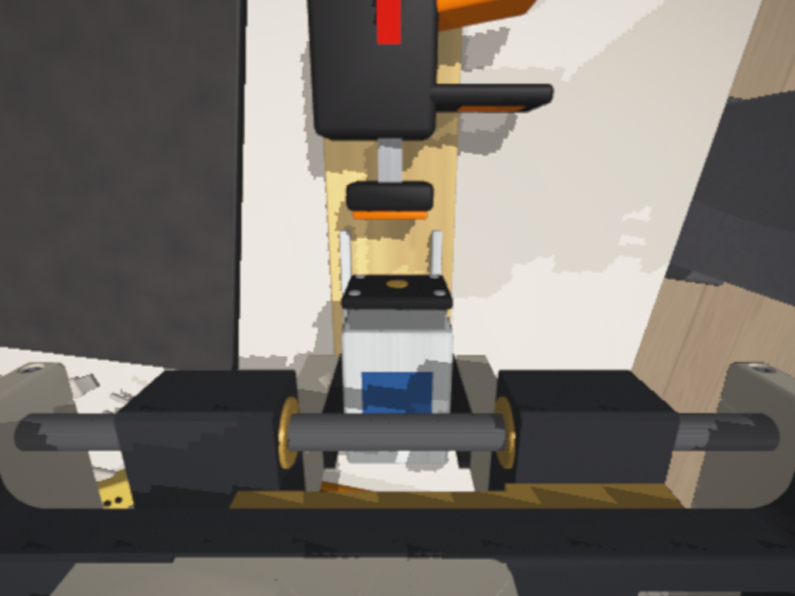

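The case is held straight, cap towards the jaw at (397,290). The rail starts are at (345,232) and (437,232), and the jaw is centred at about (390,197). The lateral offset needs a number before I lower.

```bash
python3 - <<'E'
from h import *
d=np.load("pics/w3.npz");R,p=d["R"],d["p"]
im=cv2.imread("pics/raw_w3.png");hsv=cv2.cvtColor(im,cv2.COLOR_BGR2HSV)
def loc(u,v,z):
    q=wonz((u/1.42,v/1.42),z,R,p);return (1000*(R.T@(q-p))).round(1)   # tool frame mm
for n,u,v,z in(("railL",345,232,.016),("railR",437,232,.016),("jawL",347,208,.047),("jawR",433,208,.047),("housBL",317,137,.048),("housBR",436,137,.048),("baseL",331,210,.008),("baseR",460,210,.008),("baseL0",327,140,.008),("baseR0",463,140,.008),("capL",344,277,p[2]+.002),("capR",450,277,p[2]+.002)):print(n,loc(u,v,z))
im2=im[120:195,220:340];cv2.imwrite("pics/crop3.png",cv2.resize(im2,None,fx=6,fy=6,interpolation=2))
E
```

```text
railL [ 47.  -28.5 102.9]
railR [ 47.   24.7 103. ]
jawL [ 63.6 -23.3  71.9]
jawR [63.6 19.3 72. ]
housBL [ 96.4 -36.1  70.9]
housBR [96.5 19.8 71. ]
baseL [ 58.7 -37.3 110.9]
baseR [ 58.7  38.7 111. ]
baseL0 [ 97.3 -37.7 110.9]
baseR0 [ 97.3  38.5 111. ]
capL [ 47.7 -16.7  -2. ]
capR [47.7 19.3 -2. ]
```

View pics/crop3.png

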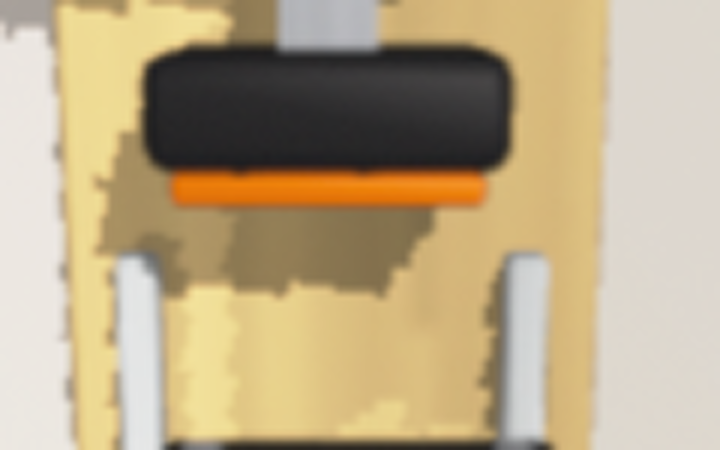

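The midline of the rails, base and jaw is 1.9 mm towards tool -y, and the case itself is centred on the tool. I'll shift -1.5 mm and lower.

```bash
python3 -m pendant '[[-1,-1.5,25,0,0,0],[-1,-1.5,50,0,0,0],[-1,-1.5,65,0,0,0],[-1,-1.5,74,0,0,0],[-1,-1.5,78,0,0,0],[-1,-1.5,79.5,0,0,0],[-1,-1.5,79.5,0,0,0],[-1,-1.5,79.5,0,0,0]]'
```

```text
time_s: 7.75
tcp_pos: [0.5518, 0.1223, 0.0405]
eef_rot: [-180.0, 0.0, -81.5]
contact_force: [0.7, -0.2, -1.1]
gripper_width: 0.0399
gripper_force: 15.0
```

```bash
python3 -m pendant '[[0,0,1,0,0,0],[0,0,1.5,0,0,0],[0,0,1.5,0,0,0]]'; python3 -m pendant '[[0,0,0,0,0,0],[0,0,0,0,0,0],[0,0,0,0,0,0],[0,0,0,0,0,0]]' 64
python3 -m pendant '[[0,0,-20,0,0,0],[0,0,-60,0,0,0],[0,0,-110,0,0,0],[0,0,-160,0,0,0],[0,0,-160,0,0,0],[0,0,-160,0,0,0]]' 87
python3 - <<'E'
from h import *
wcap("w4",s=1.42)
E
```

```text
time_s: 8.12
tcp_pos: [0.5516, 0.1222, 0.0387]
eef_rot: [-180.0, 0.0, -81.5]
contact_force: [-0.4, 0.2, 0.6]
gripper_width: 0.0398
gripper_force: 15.0
time_s: 8.62
tcp_pos: [0.5516, 0.1222, 0.0386]
eef_rot: [-180.0, -0.0, -81.5]
contact_force: [-0.6, -0.8, -0.1]
gripper_width: 0.0638
gripper_force: 0.0
time_s: 9.38
tcp_pos: [0.5512, 0.1221, 0.1984]
eef_rot: [-180.0, 0.0, -81.5]
contact_force: [1.1, -0.2, 0.2]
gripper_width: 0.0868
gripper_force: 0.0
```

View pics/w4.png

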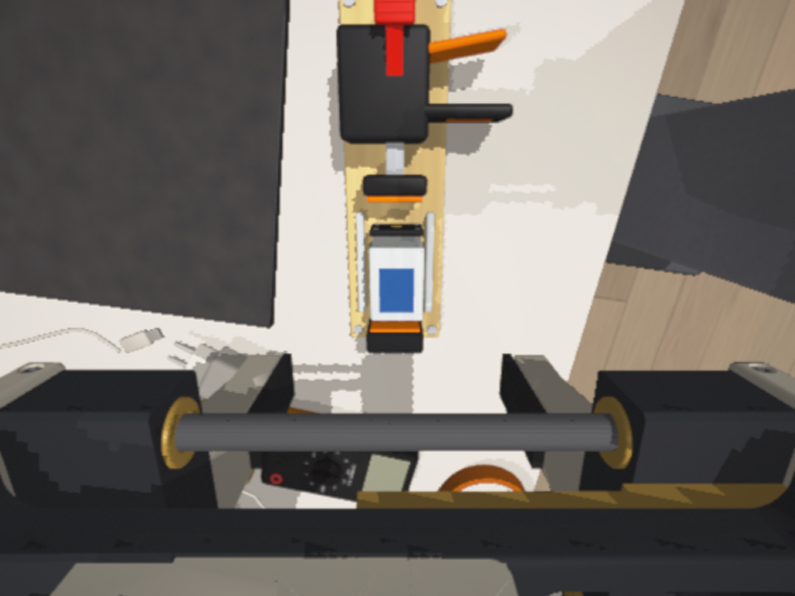

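The case stands in the bed at (397,285), square between the rails, cap towards the jaw (pad edge v≈201) and proud, with a gap to the anvil. Next is the trigger at (470,45) and grip at (470,112).

```bash
python3 - <<'E'
from h import *
d=np.load("pics/w4.npz");R,p=d["R"],d["p"];c=np.array([.562,.0495]);a=np.radians(8.5)
loc=lambda u,v,z:((np.array([[np.cos(a),np.sin(a)],[-np.sin(a),np.cos(a)]])@(wonz((u/1.42,v/1.42),z,R,p)[:2]-c))*1000).round(1)
for n,u,v,z in(("tripTop tip",505,33,.047),("grip tip y+",511,119,.048),("grip y+ base",432,119,.048),("housing BR",428,141,.048),("housing BL",341,141,.048),("anvil face",396,333,.046),("case near",370,248,.042),("case near",424,248,.042),("case far",370,320,.042),("case far",424,320,.042),("jaw pad",396,200,.04)):print(n,loc(u,v,z))
t=clampT(c,8.5,(-46,-49,0));print(t);go(t[0],t[1],.15,-171.5)
E
```

```text
tripTop tip [-67.  -86.6]
grip tip y+ [-74.5 -38.5]
grip y+ base [-23.9 -38.4]
housing BR [-21.7 -25.3]
housing BL [ 34.8 -25.3]
anvil face [ -0.9 109.9]
case near [17.7 46. ]
case near [-21.  46.]
case far [ 18.7 101. ]
case far [-22.1 101. ]
jaw pad [-0.9 12.7]
[ 0.52374793 -0.00576101  0.        ]
row [122.3  45.7  47.8] [ 9.0000e-04 -1.2000e-03  1.5707e+00]
```

```bash
python3 -m pendant '[[122,46,48,0,0,0.18],[122,46,48,0,0,0.36],[122,46,48,0,0,0.54],[122,46,48,0,0,0.72],[122,46,48,0,0,0.9],[122,46,48,0,0,1.08],[122,46,48,0,0,1.26],[122,46,48,0,0,1.44],[122,46,48,0,0,1.571],[122,46,48,0,0,1.571],[122,46,48,0,0,1.571]]' 87.5
python3 -c "
from h import *
go(.5238,-.0058,.033,-171.5)"
```

```text
time_s: 10.8
tcp_pos: [0.5238, -0.0054, 0.1499]
eef_rot: [-180.0, -0.1, -171.3]
contact_force: [-0.1, 0.8, 0.4]
gripper_width: 0.0878
gripper_force: 0.0
row [-1.000e-01 -4.000e-01  1.169e+02] [-0.0002 -0.0013  0.0027]
```

```bash
python3 -m pendant '[[0,0,40,0,0,0.003],[0,0,80,0,0,0.003],[0,0,105,0,0,0.003],[0,0,117,0,0,0.003],[0,0,117,0,0,0.003],[0,0,117,0,0,0.003]]'
python3 -m pendant '[[0,0,0,0,0,0],[0,0,0,0,0,0],[0,0,0,0,0,0],[0,0,0,0,0,0],[0,0,0,0,0,0],[0,0,0,0,0,0],[0,0,0,0,0,0],[0,0,0,0,0,0]]' 15 9
```

```text
time_s: 11.55
tcp_pos: [0.5249, -0.0051, 0.0345]
eef_rot: [180.0, 0.1, -171.6]
contact_force: [0.0, 0.0, 1.1]
gripper_width: 0.0873
gripper_force: 0.0
time_s: 12.55
tcp_pos: [0.524, -0.0058, 0.0338]
eef_rot: [-180.0, -0.0, -171.7]
contact_force: [0.5, -6.3, 3.4]
gripper_width: 0.0198
gripper_force: 8.6
```

```bash
O='[[0,0,0,0,0,0],[0,0,0,0,0,0],[0,0,0,0,0,0],[0,0,0,0,0,0],[0,0,0,0,0,0],[0,0,0,0,0,0],[0,0,0,0,0,0],[0,0,0,0,0,0],[0,0,0,0,0,0]]' ; unset O
python3 -m pendant '[[0,0,0,0,0,0],[0,0,0,0,0,0],[0,0,0,0,0,0],[0,0,0,0,0,0],[0,0,0,0,0,0],[0,0,0,0,0,0],[0,0,0,0,0,0],[0,0,0,0,0,0]]' 84 | grep -E 'time|width'
python3 -m pendant '[[0,0,0,0,0,0],[0,0,0,0,0,0],[0,0,0,0,0,0],[0,0,0,0,0,0],[0,0,0,0,0,0],[0,0,0,0,0,0],[0,0,0,0,0,0],[0,0,0,0,0,0]]' 15 9
python3 -m pendant '[[0,0,0,0,0,0],[0,0,0,0,0,0],[0,0,0,0,0,0],[0,0,0,0,0,0],[0,0,0,0,0,0],[0,0,0,0,0,0],[0,0,0,0,0,0],[0,0,0,0,0,0]]' 84 | grep -E 'time|width'
python3 - <<'E'
from h import *
save("top","top5",crop=(175,155,285,225),s=6)
wcap("w5",s=1.42)
E
```

```text
time_s: 13.55
gripper_width: 0.0835
time_s: 14.55
tcp_pos: [0.5233, -0.0059, 0.0334]
eef_rot: [-180.0, -0.1, -171.7]
contact_force: [-2.5, -5.3, 2.5]
gripper_width: 0.0197
gripper_force: 8.7
time_s: 15.55
gripper_width: 0.0837
```

View pics/w5.png

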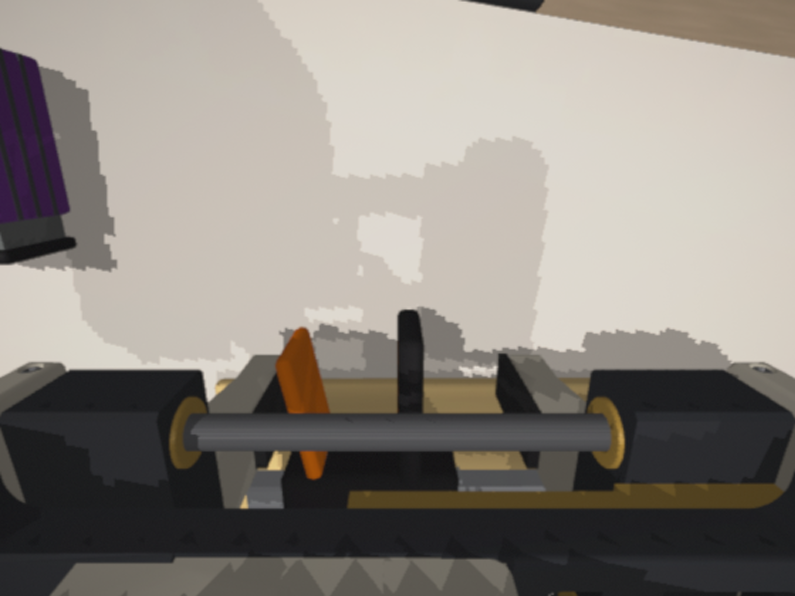

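The trigger is back out at (305,400) beside the finger, and the grip is at (410,350). I'll do the remaining squeezes in small closing steps at limited force, at most about 16 N at the jaw.

```bash

python3 -m pendant '[[0,0,0,0,0,0],[0,0,0,0,0,0],[0,0,0,0,0,0]]' 50 13 | grep -E 'time|width|gripper_f|contact'
python3 -m pendant '[[0,0,0,0,0,0],[0,0,0,0,0,0],[0,0,0,0,0,0]]' 40 13 | grep -E 'time|width|gripper_f|contact'
python3 -m pendant '[[0,0,0,0,0,0],[0,0,0,0,0,0],[0,0,0,0,0,0]]' 30 13 | grep -E 'time|width|gripper_f|contact'
python3 -m pendant '[[0,0,0,0,0,0],[0,0,0,0,0,0],[0,0,0,0,0,0],[0,0,0,0,0,0]]' 15 13
python3 -m pendant '[[0,0,0,0,0,0],[0,0,0,0,0,0],[0,0,0,0,0,0],[0,0,0,0,0,0],[0,0,0,0,0,0],[0,0,0,0,0,0],[0,0,0,0,0,0],[0,0,0,0,0,0]]' 84 | grep -E 'time|width'
```

```text
time_s: 16.02
contact_force: [-2.6, -6.7, 4.0]
gripper_width: 0.0594
gripper_force: 2.8
time_s: 16.4
contact_force: [-1.5, -7.9, 3.3]
gripper_width: 0.0402
gripper_force: 3.9
time_s: 16.77
contact_force: [-1.1, -11.1, 2.8]
gripper_width: 0.0303
gripper_force: 5.7
time_s: 17.27
tcp_pos: [0.5232, -0.0059, 0.0334]
eef_rot: [-180.0, -0.1, -171.7]
contact_force: [-1.7, -5.9, 4.0]
gripper_width: 0.0198
gripper_force: 12.5
time_s: 18.27
gripper_width: 0.0837
```

```bash

python3 -m pendant '[[0,0,0,0,0,0],[0,0,0,0,0,0],[0,0,0,0,0,0],[0,0,0,0,0,0]]' 50 13 | grep -E 'time|width|gripper_f|contact'
python3 -m pendant '[[0,0,0,0,0,0],[0,0,0,0,0,0],[0,0,0,0,0,0]]' 42 13 | grep -E 'time|width|gripper_f|contact'
python3 -m pendant '[[0,0,0,0,0,0],[0,0,0,0,0,0],[0,0,0,0,0,0]]' 36 13 | grep -E 'time|width|gripper_f|contact'
python3 -m pendant '[[0,0,0,0,0,0],[0,0,0,0,0,0],[0,0,0,0,0,0]]' 30 13 | grep -E 'time|width|gripper_f|contact'
python3 -m pendant '[[0,0,0,0,0,0],[0,0,0,0,0,0],[0,0,0,0,0,0],[0,0,0,0,0,0]]' 15 13
```

```text
time_s: 18.77
contact_force: [-1.9, -8.8, 2.8]
gripper_width: 0.0521
gripper_force: 4.4
time_s: 19.15
contact_force: [-1.1, -13.2, 3.0]
gripper_width: 0.0423
gripper_force: 6.1
time_s: 19.52
contact_force: [0.7, -17.0, 2.8]
gripper_width: 0.0361
gripper_force: 8.5
time_s: 19.9
contact_force: [3.6, -22.3, 2.5]
gripper_width: 0.0307
gripper_force: 11.1
time_s: 20.4
tcp_pos: [0.523, -0.009, 0.0335]
eef_rot: [-179.8, -0.2, -171.7]
contact_force: [4.4, -25.2, 1.0]
gripper_width: 0.0263
gripper_force: 12.9
```

The wrist force shows that the trigger finger alone carries twice the set grip, about 25 N. That is well past what the cap needs, and the jaw has stopped dead, so I'm letting go now.

```bash

python3 -m pendant '[[0,0,0,0,0,0],[0,0,0,0,0,0],[0,0,0,0,0,0],[0,0,0,0,0,0],[0,0,0,0,0,0],[0,0,0,0,0,0]]' 87.5
python3 -m pendant '[[0,0,-50,0,0,0],[0,0,-100,0,0,0],[0,0,-120,0,0,0],[0,0,-120,0,0,0],[0,0,-120,0,0,0]]'
python3 - <<'E'
from h import *
t=clampT((.562,.0495),8.5,(0,-100,0));print(t);go(t[0],t[1],.1,-171.5)
E
```

```text
time_s: 21.15
tcp_pos: [0.5248, -0.0048, 0.0336]
eef_rot: [180.0, 0.1, -171.7]
contact_force: [-0.3, -0.5, -0.3]
gripper_width: 0.0806
gripper_force: 0.0
time_s: 21.78
tcp_pos: [0.524, -0.005, 0.1531]
eef_rot: [180.0, 0.0, -171.7]
contact_force: [0.6, 0.7, -0.8]
gripper_width: 0.0874
gripper_force: 0.0
[ 0.57678094 -0.04940159  0.        ]
row [-45.8 -51.6  53. ] [ 0.0004  0.     -0.0029]
```

```bash

python3 -m pendant '[[-46,-52,0,0,0,0],[-46,-52,0,0,0,0],[-46,-52,53,0,0,0],[-46,-52,53,0,0,0],[-46,-52,53,0,0,0]]' 0 10
python3 -m pendant '[[0,0,12,0,0,0],[0,0,18,0,0,0],[0,0,22,0,0,0],[0,0,25,0,0,0],[0,0,27,0,0,0],[0,0,28,0,0,0],[0,0,29,0,0,0],[0,0,29,0,0,0]]'
```

```text
time_s: 22.4
tcp_pos: [0.5774, -0.05, 0.1011]
eef_rot: [-180.0, -0.0, -171.6]
contact_force: [-0.1, -0.7, -0.3]
gripper_width: 0.0433
gripper_force: 0.0
time_s: 23.4
tcp_pos: [0.5773, -0.0501, 0.0716]
eef_rot: [-180.0, 0.0, -171.7]
contact_force: [0.5, -0.5, 0.6]
gripper_width: 0.0005
gripper_force: 0.5
```

```bash

python3 -m pendant '[[0,0,1,0,0,0],[0,0,2,0,0,0],[0,0,2.5,0,0,0],[0,0,2.5,0,0,0],[0,0,2.5,0,0,0],[0,0,2.5,0,0,0]]'
python3 -m pendant '[[0,0,-30,0,0,0],[0,0,-80,0,0,0],[0,0,-120,0,0,0],[0,0,-150,0,0,0],[0,0,-150,0,0,0],[0,0,-150,0,0,0]]'
python3 - <<'E'
from h import *
t=clampT((.562,.0495),8.5,(0,73,0));go(t[0],t[1],.2,-81.5)
E
```

```text
time_s: 24.15
tcp_pos: [0.5776, -0.0504, 0.0702]
eef_rot: [-180.0, 0.1, -171.6]
contact_force: [-2.2, -2.6, 10.5]
gripper_width: 0.0003
gripper_force: 4.7
time_s: 24.9
tcp_pos: [0.5766, -0.05, 0.2184]
eef_rot: [180.0, -0.0, -171.7]
contact_force: [-0.2, -0.3, -0.1]
gripper_width: 0.0008
gripper_force: 0.0
row [  0.3 173.5  18.4] [ 1.0000e-03 -3.0000e-04 -1.5741e+00]
```

The tab reached its stop at 10 N. I'll go back over the bed to check the jaw and cap by colour masks.

```bash

python3 -m pendant '[[0,40,18,0,0,-0.18],[0,80,18,0,0,-0.36],[0,120,18,0,0,-0.54],[0,150,18,0,0,-0.72],[0,173,18,0,0,-0.9],[0,173,18,0,0,-1.08],[0,173,18,0,0,-1.26],[0,173,18,0,0,-1.44],[0,173,18,0,0,-1.574],[0,173,18,0,0,-1.574],[0,173,18,0,0,-1.574]]' 87
python3 - <<'E'
from h import *
wcap("w6",s=1.42)
c=np.array([.562,.0495]);a=np.radians(8.5);A=np.array([[np.cos(a),np.sin(a)],[-np.sin(a),np.cos(a)]])
for f in("w4","w6"):
    d=np.load(f"pics/{f}.npz");R,p=d["R"],d["p"];hsv=cv2.cvtColor(cv2.imread(f"pics/raw_{f}.png"),cv2.COLOR_BGR2HSV)
    L=lambda u,v,z:((A@(wonz((u,v),z,R,p)[:2]-c))*1000).round(1)
    def box(lo,hi,b):
        m=cv2.inRange(hsv,lo,hi);k=np.zeros_like(m);k[b[1]:b[3],b[0]:b[2]]=1
        return cv2.boundingRect(max(cv2.findContours(m*k,0,2)[0],key=cv2.contourArea))
    x,y,w,h=box((5,150,120),(17,255,255),(245,110,310,215));print(f,"jaw pad",(x,y,w,h),L(x+w/2,y+h,.042))
    x,y,w,h=box((100,130,80),(125,255,255),(250,150,310,240));print("blue",(x,y,w,h),L(x+w/2,y+h/2,.043))
    # profile down the case's middle line (avg of 8 columns left of centre)
    u=int(x+w*.25);col=hsv[120:235,u:u+6,2].mean(1).astype(int);sat=hsv[120:235,u:u+6,1].mean(1).astype(int)
    print("V",col.tolist());
    print("y at rows",[(v,L(u+3,v,.041)[1]) for v in(150,160,170,180)])
    x,y,w,h=box((5,150,120),(17,255,255),(290,0,380,60));print("trigger",(x,y,w,h),L(x+w,y+h/2,.047))
E
```

```text
time_s: 26.28
tcp_pos: [0.5518, 0.1209, 0.2003]
eef_rot: [179.9, -0.0, -81.7]
contact_force: [-0.5, 0.1, -0.1]
gripper_width: 0.0867
gripper_force: 0.0
w4 jaw pad (258, 138, 40, 5) [-0.1 14.6]
blue (268, 190, 23, 29) [-1.6 77.4]
V [191, 182, 159, 81, 46, 55, 60, 58, 55, 52, 49, 47, 46, 45, 45, 42, 42, 85, 183, 240, 242, 234, 193, 173, 171, 170, 164, 148, 141, 141, 140, 140, 143, 170, 213, 225, 217, 164, 85, 79, 46, 34, 46, 53, 46, 50, 85, 125, 129, 128, 128, 128, 128, 136, 179, 226, 234, 235, 235, 235, 235, 235, 235, 235, 235, 235, 235, 235, 227, 193, 173, 172, 171, 172, 172, 171, 171, 170, 169, 168, 168, 168, 169, 168, 169, 168, 168, 169, 169, 169, 170, 170, 170, 171, 172, 172, 173, 173, 175, 188, 218, 232, 233, 233, 229, 198, 144, 158, 161, 161, 163, 197, 236, 226, 97]
y at rows [(150, np.float64(21.5)), (160, np.float64(31.4)), (170, np.float64(41.5)), (180, np.float64(51.8))]
trigger (302, 21, 54, 23) [-67.9 -79.6]
w6 jaw pad (258, 135, 40, 5) [-0.1 10.5]
blue (268, 197, 23, 28) [-1.4 83.7]
V [102, 51, 53, 59, 59, 56, 52, 49, 47, 47, 46, 45, 43, 39, 69, 172, 240, 242, 238, 214, 176, 171, 171, 171, 171, 171, 171, 171, 171, 172, 179, 202, 227, 239, 240, 240, 240, 239, 240, 239, 238, 234, 229, 226, 226, 226, 226, 226, 226, 225, 208, 127, 68, 73, 61, 35, 33, 45, 50, 47, 76, 159, 227, 234, 235, 235, 235, 235, 235, 235, 235, 235, 235, 235, 234, 224, 180, 172, 171, 171, 171, 172, 171, 170, 169, 169, 168, 168, 168, 169, 169, 168, 168, 169, 168, 169, 170, 170, 170, 171, 172, 172, 173, 173, 174, 188, 218, 231, 233, 232, 223, 188, 204, 226, 143]
y at rows [(150, np.float64(20.3)), (160, np.float64(30.2)), (170, np.float64(40.4)), (180, np.float64(50.7))]
trigger (301, 23, 54, 23) [-67.9 -79.8]
```

The gap band between cap and body is gone, so the cap is home. The case has moved about 6 mm, onto the anvil (y≈80). The jaw is fully open, the trigger is out and the robot is clear.

```bash
python3 -c "
from h import *
print(r.close_job())"
```

```text
the job is handed in; nothing more can be done
None
```

The job is handed in with the case in the bed, the cap pressed home, the jaw sprung back open and the trigger out, but on the last squeeze the jaw force may have briefly passed the 35 N limit: I estimate 35–37 N from the wrist reading, and the hand-in returned no verdict.

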